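# Move the rechargeable pack from its charger to the spice mill

### The job

Fit the charged battery pack to the spice mill: press the charger's side key so that the pack pops loose, draw it out along the charger's rail, lay it in the open mouth of the mill's rail and slide it home until the mill's spring catch clicks up behind it and keeps it there. Push and press gently, stopping as soon as you feel the stop, never forcing it, and let go of the pack. Leave everything else on the shelf where it stands.

Things in the scene. Friction and masses are not known exactly. Their poses are not given: they have to be found in the camera images.
- pack: Rechargeable pack, about 0.2 kg (varies): a black foot plate 60 long (x) x 56 wide (y) x 8 thick, and on it a grey ribbed body 56 x 40 wide x 48 high (56 high in all), made to be gripped across its 40 mm width. Origin at the centre of the underside of the foot; z up. It is the same both ways round (turned by pi).
- charger: Low grey charger dock, flat housing 60 x 92 x 44 high behind its rail. x runs along the rail inwards (as the pack slides in), y left of that, z up; origin on the work surface straight below the centre of the seated pack. Rail as the mill's. At the start the pack is latched on it, axes along the charger's, origin at x=-2, y=0, z=16. End stop x=+30.
- mill: White spice mill, housing 120 x 112 x 70 high (x=46 to 166) with a clear round hopper, top at 137, behind an empty rail. Frame as the charger's: x along the rail inwards, origin on the work surface below the centre of a seated pack. Rail floor at z=16 from x=-152 (open mouth) to the end stop, nominally x=+30; the mill's stop, key and catch are set 6 nearer to 14 farther in, unmeasured: feel for it.
- mill_mouth (a point): Point on the rail floor, 115 before the seat, where the pack's foot is laid in from above: from x=-152 to -88 the rail has no lips, only low side walls, 70 apart inside, outer faces y=+-43, tops at z=28. Axes as the mill's.
- mill_lips (a point): Point on the rail floor, 72 before the seat, where the lips begin. The walls narrow from 70 at x=-88 to 60 here; from here to the stop the foot runs in a 60 wide channel under two lips (underside 10.5 above the floor, tops at z=32, 48 between them, outer faces y=+-42). Pushed high up the pack can tip and bind; pushed low from behind it runs freely.
- mill_seat (a point): Point on the rail floor at the nominal seat; a seated pack's origin lies at x=-8 to +14 of it, as the stop is set (2 of play between catch and stop). Sliding in takes 3 to 15 N: the catch's ramp, then over the last 16 a spring plunger (3 to 5 N) pushing back; the catch snaps up just before the rigid stop, where the force climbs steeply: keep the push under 15 N. Not clicked, it is pushed back out when let go.
- charger_mouth (a point): Like mill_mouth, on the charger: rail floor 115 before the seat, open on top. Once the key has been pressed some 7 down, a spring plunger slides the pack about 14 out, over the tooth, which then cannot lock it; grip it and draw it out along -x. It can be lifted once its origin is beyond x=-103.
- charger_key (a point): Centre of the top of the charger's grooved grey key, 32 long (x) x 28 wide (y), at x=-40, y=-64, z=36 of the charger, beside the rail; the mill has the same. It moves down with its catch, at most 12, against 2 to 6 N of spring (plus up to 5 N friction); the pack is freed at about 7. The catch is a tooth standing 6 out of the rail floor at y=0: ramp from x=-55 to -37, locking face at x=-32.
- charger_catch (a joint): How far the charger's key and tooth are pressed down, m: 0 up (locking), 0.012 fully down.
- mill_catch (a joint): How far the mill's key and tooth are pressed down, m: 0 up (before the pack comes, and again once it has clicked behind it), above 0.005 while the pack's foot lies on it.
- mortar: three-legged stone mortar, 132 across, 95 high; bystander. Origin at the centre of its underside. Sizes in mm.
- cedar_box: closed cedar box with brass hinges, 126 x 176 x 79 high; bystander. Origin at the centre of its underside. Sizes in mm.
- plate: white melamine plate, 200 across, 18 high; bystander. Origin at the centre of its underside. Sizes in mm.
- brush_holder: steel cup holding pastry brushes, 80 across, about 190 high in all; bystander. Origin at the centre of its underside. Sizes in mm.
- timer: round plastic kitchen timer with a bar knob, 72 across, 50 high; bystander standing between the two machines. Origin at the centre of its underside. Sizes in mm.
- jar: glass jar with wooden cap, 64 across, 100 high; bystander. Origin at the centre of its underside. Sizes in mm.
- salt_cellar: small round clay salt cellar, 64 across, 46 high; bystander standing between the two machines. Origin at the centre of its underside. Sizes in mm.
Things that resemble listed ones, but are neither listed nor needed, are in the scene too. Leave any blue look-alike of the pack alone.

How it is judged:
On the way, in this order (a step that is already met when the one before it is completed fails the run):
1. the charger's catch has been pressed and the pack has popped outwards over it (value of joint charger_catch above 0.004 m and x of pack in the frame of charger between -0.06 and -0.008 m), for 0.05 s.
2. the pack is off the charger (distance between pack and charger above 0.14 m), for 0.05 s.
3. the pack lies in the mill's rail, short of the seat (x of pack in the frame of mill between -0.135 and -0.02 m and y of pack in the frame of mill between -0.01 and 0.01 m and z of pack in the frame of mill below 0.023 m), for 0.05 s.
At the end, for the whole second after the job is handed in: The pack rests seated in the mill's rail: along the rail within -12 to +18 mm of the nominal seat (the stop is set anywhere from -6 to +14 mm), within 5 mm sideways, on the rail floor to about 5 mm, with the mill's catch sprung up behind it (less than 2 mm down), let go of and still (x of pack in the frame of mill between -0.012 and 0.018 m and y of pack in the frame of mill between -0.005 and 0.005 m and z of pack in the frame of mill between 0.012 and 0.021 m and value of joint mill_catch below 0.002 m and linear speed of pack below 0.01 m/s); the robot touches nothing.
It fails at once if the pack is pressed against the charger or the mill with more than 40 N (all its contacts added) (contact force between pack and charger above 40 N or contact force between pack and mill above 40 N).
It fails at once if the robot presses on the charger or the mill with more than 40 N (contact force between any of the arm, the fingers and charger above 40 N or contact force between any of the arm, the fingers and mill above 40 N).
It fails at once if a bystander is moved by more than 20 mm (distance of any of mortar, cedar_box, plate, brush_holder, timer, jar, salt_cellar from where it was at the start of the episode above 0.02 m).
It also fails if it takes over 61 s, if anything falls off the work surface, if the arm or the gripper's body presses on something with over 40 N, if the wrist force passes 120 N, or if a joint passes its speed limit or range.

### The arm

A 7-joint arm with a two-finger parallel gripper is mounted at the origin on the work surface. World frame = base frame: x ahead of the robot, y to its left, z up, the work surface at z = 0. Lengths are in m, angles in rad, forces in N, time in s.
With the tool pointing down it reaches from about 0.35 to 0.9 m from the base axis. Payload 8.1 kg.
Tool frame: the origin (TCP) lies on the centre line of the jaws, within the pads' length; the fingertips stand 14 mm ahead of it and the grasp point (between the pads) lies 5 mm behind it; z points along the fingers, y is the direction in which the jaws open and shut (so a half turn about z gives the same grasp; the last joint's range is limited). The gripper opens to 92 mm and grips with 3 to 60 N. Pads are 19 mm wide; open, the fingers measure 130 mm over their backs; the gripper's body (75 mm by 190 mm) begins 47 mm behind the grasp point.
Start: joints at [-1.323, 0.434, 0.025, 1.573, -0.012, 1.134, -0.075], TCP at [0.215, 0.587, 0.241] pointing down, gripper open.
Joint ranges: [-2.62, 2.62], [-0.44, 2.09], [-1.27, 1.32], [0.08, 2.57], [-1.32, 4.46], [0.12, 2], [-2.74, 2.74]. Speed limits (rad/s): [2.22, 2.22, 3.01, 3.01, 3.14, 3.14, 3.14].

### API

Orientations are given as a rotation vector (axis times angle).
In Python, from cell import arm, optics gives the robot as it stands.
- The arm moves only by the shell command python3 -m creep 'ROWS' [FORCE]. ROWS is JSON, a list of rows, each an object with "translation": the shift along the tool's x, y, z in m, a list of three; "rot": the turn, a rotation vector about the tool's x, y, z in degrees, a list of three; "jaw": the finger opening in m, from 0 to 0.0918. In form: [{"translation": [x, y, z], "rot": [wx, wy, wz], "jaw": jaw}, ...]. A call has 1 to 12 rows; each row shifts and turns the commanded pose from where the row before left it, along the tool's axes as they then stand; what a row does not reach is not made up. A row lasts 1/12 s, in which the tool goes at most 41.7 mm and 7.16 degrees, less where a joint would pass 70% of its speed; a pose out of reach is approached as far as the arm can. A call is refused whole if a number of a shift passes 0.0417 or a number of a turn 7.16, either way. A call with a gripper value outside its range is refused whole. The fingers move at their own pace and stop on an object; FORCE is the grip in N (left out, the last holds). Time passes only in rows, so rows that do not move let the fingers close. It gives the time, the measured TCP pose, the force and the opening at its end, in the units of the state.
- arm.observe(): the state, without advancing time (a new reading comes with each control period).
- optics.get_image(name): name is "side" or "top" or "wrist"; returns the picture (384x512x3 uint8, red, green, blue); there is no depth.
- optics.camera_info(name): a dict with "fx", "fy", "cx", "cy" (pixels), "R" (3x3) and "t" (3): a world point X has camera coordinates R X + t. Camera axes: x right, y down, z forward; pixel columns grow to the right and rows downward; lengths in m; the calibration is good to about 2 mm. The wrist camera is an equidistant fisheye: a pixel r from the principal point sees the ray r / f radians off the axis. A picture is of the moment at which its call begins: read the wrist's pose just before it. camera_info takes no time and is no camera call; for the wrist camera it gives the pose at the moment of the call.
- arm.sign_off(): hands the job in, once; it reports no verdict.
Trained networks look in the newest picture that a camera, given by its name, has taken for a name from the list of things; names that differ only in an ending like _2 or _b are one class to them, and where a whole thing is asked for, a point or a joint stands for the part that bears it (a point fixed in the world has none). Each returns a list of dicts, best first, with "score" (0 to 1); they miss things now and then, are a little off and sometimes report something else, mostly with a low value. They report only what shows in the picture. A call takes as long as a camera call. They do not tell look-alikes from the thing itself.
- optics.boxes_of(camera, thing): "location" ([column, row] in pixels, amid what is visible of it).
- optics.pinpoint(camera, thing): "location" ([column, row] in pixels: a listed point, or the origin of a listed thing).
The state is a dict: "clock": time; "joints": joint angles; "dq": joint speeds; "joint_efforts": joint torques, N m; "position": TCP position; "ee_rot": TCP orientation; "force": force on the tool from outside, world axes, zero at the start; "ft_torque": the same for the moment, N m; "width": opening from 0.0 (shut) to 1.0 (fully open).
Only numpy, scipy, OpenCV 4.12 (cv2) and the standard library are available. Lean on these libraries where they do the work, as an engineer would, in place of code of your own. Each camera call takes 0.05 s, during which the arm holds its last target.

## Working session

There is one attempt and no reset: what is moved stays moved. The work goes in short steps, Python scripts to look and compute and a shell command to move; the robot and the scene stay as the last step left them, time stands still between calls to the robot, and variables do not carry over. Pictures are saved under pics/ and viewed, and the job is handed in when it is done.

```bash
ls; mkdir -p pics
python3 - <<'E'
from cell import arm, optics
import cv2,numpy as np
print(arm.observe())
for n in ["side","top","wrist"]:
    im=optics.get_image(n); cv2.imwrite(f"pics/{n}0.png",im[:,:,::-1])
    c=optics.camera_info(n); print(n,{k:np.round(v,4).tolist() for k,v in c.items()})
    for t in ["pack","charger","mill","mill_mouth","mill_seat","charger_key","mill_lips","charger_mouth","timer","salt_cellar"]:
        try: print(t,[(np.round(d['location'],1).tolist(),round(d['score'],2)) for d in optics.pinpoint(n,t)][:3])
        except Exception as e: print(t,e)
print(arm.observe()['clock'])
E
```

```text
pics
{'clock': 0.0, 'joints': array([-1.32259705,  0.43522312,  0.02499363,  1.57408311, -0.01158522,
        1.1339939 , -0.07511253]), 'dq': array([ 4.78196457e-05,  1.52114995e-03, -1.47455191e-03,  1.16427711e-03,
        7.74126566e-05,  7.50905985e-04, -5.57708838e-04]), 'joint_efforts': array([ 4.50776652e-04, -6.67831850e+01,  9.85005274e-01, -3.14474022e+01,
       -6.07245625e-02,  4.26953263e-02,  1.49509606e-04]), 'position': array([0.21468215, 0.58646041, 0.23995052]), 'ee_rot': array([-5.48340227e-01, -3.09325589e+00,  2.44860720e-03]), 'force': array([-0.2466072 ,  0.14172086,  0.46578432]), 'ft_torque': array([ 0.02836421, -0.0213793 ,  0.05562693]), 'width': 1.0015233307671014}
side {'fx': 481.551, 'fy': 481.551, 'cx': 261.7919, 'cy': 180.8788, 'R': [[-0.8763, -0.4814, 0.0175], [-0.3109, 0.5374, -0.7839], [0.368, -0.6924, -0.6206]], 't': [0.5015, 0.2372, 1.728]}
pack [([224.9, 225.9], 0.86), ([197.5, 246.3], 0.75), ([227.8, 260.0], 0.75)]
charger [([227.2, 227.3], 0.71)]
mill []
mill_mouth []
mill_seat []
charger_key []
mill_lips []
charger_mouth [([249.3, 236.5], 0.
[... 362 characters left out ...]
.9, 214.4], 0.64)]
mill_mouth [([326.2, 251.6], 0.7), ([107.4, 187.1], 0.16)]
mill_seat [([323.6, 212.6], 0.85), ([185.4, 197.8], 0.58), ([322.7, 234.6], 0.22)]
charger_key [([200.6, 204.8], 0.7)]
mill_lips [([322.0, 236.2], 0.86)]
charger_mouth [([183.2, 230.6], 0.61)]
timer [([251.2, 232.2], 0.79)]
salt_cellar [([253.6, 200.8], 0.55)]
wrist {'fx': 297.3186, 'fy': 297.3186, 'cx': 254.3366, 'cy': 187.9865, 'R': [[0.3433, 0.9392, -0.0003], [0.9065, -0.3313, 0.2619], [0.2459, -0.0902, -0.9651]], 't': [-0.6256, -0.0325, 0.3906]}
pack []
charger []
mill []
mill_mouth [([0.0, 358.2], 0.47)]
mill_seat []
charger_key []
mill_lips [([14.3, 368.3], 0.62)]
charger_mouth []
timer []
salt_cellar []
1.65
```

View pics/top0.png

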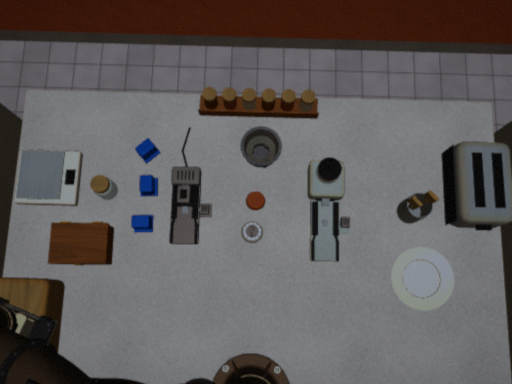

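View pics/side0.png

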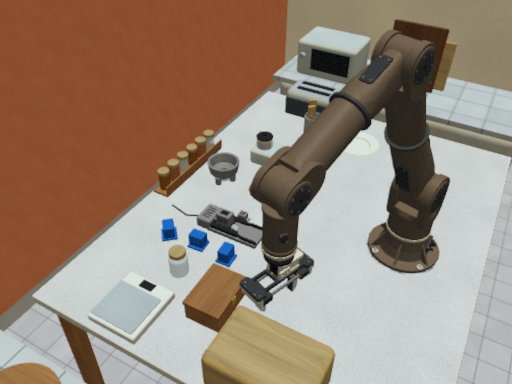

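View pics/wrist0.png

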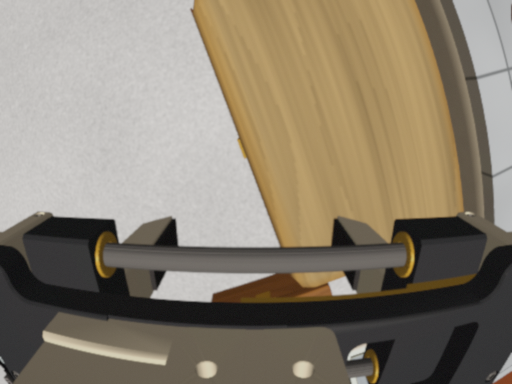

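The top view shows the charger with the grey pack near (183,200) and its key at (205,210). The mill is at (325,210) with its open rail mouth toward the robot, and the blue look-alikes are on the left.

```bash
cat > h.py <<'E'
from cell import arm, optics
import numpy as np, cv2
from scipy.spatial.transform import Rotation as Rn
def ray(c,px,wrist=False):
    u=(px[0]-c['cx'])/c['fx'];v=(px[1]-c['cy'])/c['fy']
    if wrist:
        r=np.hypot(u,v); s=np.sin(r)/max(r,1e-9); d=np.array([u*s,v*s,np.cos(r)])
    else: d=np.array([u,v,1.])
    R=np.array(c['R']);t=np.array(c['t'])
    return -R.T@t, R.T@d
def onz(c,px,z,wrist=False):
    o,d=ray(c,px,wrist); return o+d*(z-o[2])/d[2]
def proj(c,X,wrist=False):
    p=np.array(c['R'])@np.array(X)+np.array(c['t'])
    if wrist:
        rr=np.hypot(p[0],p[1]);th=np.arctan2(rr,p[2]);q=p[:2]/max(rr,1e-9)*th
    else: q=p[:2]/p[2]
    return np.array([c['cx']+c['fx']*q[0],c['cy']+c['fy']*q[1]])
def snap(n,fn):
    c=optics.camera_info(n); im=optics.get_image(n); cv2.imwrite(fn,im[:,:,::-1]); return c,im
def st():
    s=arm.observe(); print('t',round(s['clock'],2),'pos',np.round(s['position'],4),'F',np.round(s['force'],1),'w',round(float(s['width']),3))
    R=Rn.from_rotvec(s['ee_rot']).as_matrix(); print('R',np.round(R,3).tolist()); print('q',np.round(s['joints'],2)); return s,R
E
python3 - <<'E'
from h import *
c=optics.camera_info('top')
for n,p,z in [('pack',(182.9,201),.016),('chseat',(185.4,197.8),.016),('chmouth',(183.2,230.6),.016),('chkey',(200.6,204.8),.036),('key img',(205.5,210.5),.036),('mmouth',(326.2,251.6),.016),('mlips',(322,236.2),.016),('mseat',(323.6,212.6),.016),('mkey',(345,222),.036)]:
    print(n,np.round(onz(c,p,z),3))
im=cv2.imread('pics/top0.png')
a=cv2.resize(im[150:270,140:240],None,fx=4,fy=4,interpolation=cv2.INTER_CUBIC)
b=cv2.resize(im[150:270,275:375],None,fx=4,fy=4,interpolation=cv2.INTER_CUBIC)
cv2.imwrite('pics/z0.png',np.hstack([a,b]))
st()
E
```

```text
pack [0.592 0.238 0.016]
chseat [0.603 0.23  0.016]
chmouth [0.496 0.231 0.016]
chkey [0.577 0.178 0.036]
key img [0.559 0.161 0.036]
mmouth [ 0.441 -0.227  0.016]
mlips [ 0.49  -0.214  0.016]
mseat [ 0.567 -0.219  0.016]
mkey [ 0.535 -0.284  0.036]
t 1.65 pos [0.2148 0.5869 0.2407] F [ 0.2 -0.2 -0.4] w 1.001
R [[-0.939, 0.344, 0.0], [0.344, 0.939, -0.0], [-0.0, -0.0, -1.0]]
q [-1.32  0.43  0.03  1.57 -0.01  1.13 -0.08]
```

View pics/z0.png

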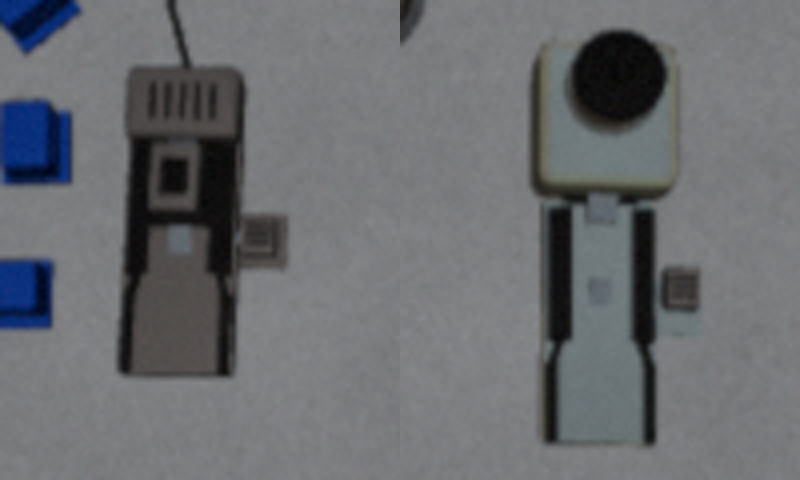

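```bash
cat >> h.py <<'E'
from scipy.optimize import least_squares
def fit(c,pts,wrist=False,x0=(0.6,0.23,0)):
    # pts: (local xyz mm, pixel)
    def f(p):
        cs,sn=np.cos(p[2]),np.sin(p[2]); r=[]
        for L,px in pts:
            x,y,z=np.array(L)/1000.
            r+=list(proj(c,[p[0]+cs*x-sn*y,p[1]+sn*x+cs*y,z],wrist)-np.array(px))
        return np.array(r)
    s=least_squares(f,x0,loss='soft_l1'); return s.x,f(s.x).reshape(-1,2)
E
python3 - <<'E'
from h import *
c=optics.camera_info('top')
A=lambda x,y:(140+x/4-.375,150+y/4-.375)
B=lambda x,y:(275+(x-400)/4-.375,150+y/4-.375)
p,r=fit(c,[((-152,43,28),A(118,373)),((-152,-43,28),A(234,375)),((-40,-64,36),A(263,237)),((-30,0,72),A(175,212)) ,((26,0,72),A(175,141))]); print(p,np.degrees(p[2]),r.round(1).tolist())
p,r=fit(c,[((-152,43,28),B(543,442)),((-152,-43,28),B(656,444)),((-40,-64,36),B(682,287)),((46,56,70),B(537,192)),((46,-56,70),B(678,190))],x0=(.57,-.22,0)); print(p,np.degrees(p[2]),r.round(1).tolist())
for t,z in [('mortar',.0),('timer',0),('salt_cellar',0),('jar',0),('cedar_box',0)]:
    print(t,[(np.round(onz(c,d['location'],z),3)[:2],round(d['score'],2)) for d in optics.pinpoint('top',t)][:2])
E
```

```text
[0.60574914 0.22815769 0.01408919] 0.8072512416477106 [[0.9, 0.1], [-0.9, 0.0], [-0.6, -0.6], [-0.1, 0.0], [0.7, 0.4]]
[ 0.56338727 -0.21979568  0.00639197] 0.3662327815702297 [[0.8, 0.1], [-0.2, 0.2], [-0.1, 4.0], [-0.4, -1.8], [-0.0, -0.5]]
mortar [(array([ 0.769, -0.012]), 0.84)]
timer [(array([0.499, 0.013]), 0.79)]
salt_cellar [(array([0.603, 0.009]), 0.55)]
jar [(array([0.632, 0.491]), 0.91), (array([0.593, 0.001]), 0.29)]
cedar_box [(array([0.449, 0.538]), 0.6)]
```

```bash
python3 -m creep '[{"translation":[0,0,0],"rot":[0,0,-6.97],"jaw":0.09},{"translation":[0,0,0],"rot":[0,0,-6.97],"jaw":0.09},{"translation":[0,0,0],"rot":[0,0,-6.97],"jaw":0.09},{"translation":[-0.0233,-0.0317,-0.005],"rot":[0,0,0],"jaw":0.09},{"translation":[-0.0233,-0.0317,-0.005],"rot":[0,0,0],"jaw":0.09},{"translation":[-0.0233,-0.0317,-0.005],"rot":[0,0,0],"jaw":0.09},{"translation":[-0.0233,-0.0317,-0.005],"rot":[0,0,0],"jaw":0.09},{"translation":[-0.0233,-0.0317,-0.005],"rot":[0,0,0],"jaw":0.09},{"translation":[-0.0233,-0.0317,-0.005],"rot":[0,0,0],"jaw":0.09}]' 20
python3 -m creep '[{"translation":[-0.0233,-0.0317,-0.005],"rot":[0,0,0],"jaw":0.09},{"translation":[-0.0233,-0.0317,-0.005],"rot":[0,0,0],"jaw":0.09},{"translation":[-0.0233,-0.0317,-0.005],"rot":[0,0,0],"jaw":0.09},{"translation":[-0.0233,-0.0317,-0.005],"rot":[0,0,0],"jaw":0.09},{"translation":[-0.0233,-0.0317,-0.005],"rot":[0,0,0],"jaw":0.09},{"translation":[-0.0233,-0.0317,-0.005],"rot":[0,0,0],"jaw":0.09},{"translation":[0,0,0],"rot":[0,0,0],"jaw":0.09},{"translation":[0,0,0],"rot":[0,0,0],"jaw":0.09}]'
python3 - <<'E'
from h import *
st()
c,im=snap('wrist','pics/w1.png')
for t in ["pack","charger","charger_mouth","charger_key"]:
    print(t,[(np.round(d['location'],1).tolist(),round(d['score'],2)) for d in optics.pinpoint('wrist',t)][:3])
E
```

```text
clock: 2.65
position: [0.3582, 0.3971, 0.2712]
ee_rot: [-0.022, 3.141, 0.001]
force: [0.4, 0.5, -0.1]
width: 0.978
clock: 3.32
position: [0.5013, 0.2079, 0.3011]
ee_rot: [-0.014, 3.14, -0.0]
force: [-1.2, 0.7, 0.3]
width: 0.984
t 3.32 pos [0.5013 0.2079 0.3011] F [-1.2  0.7  0.3] w 0.984
R [[-1.0, -0.009, 0.001], [-0.009, 1.0, -0.0], [-0.001, -0.0, -1.0]]
q [-0.6   0.25  0.14  1.69 -0.04  1.2   1.13]
pack [([352.9, 167.3], 0.72), ([333.6, 295.0], 0.7), ([265.0, 225.0], 0.6)]
charger []
charger_mouth [([266.8, 151.0], 0.69)]
charger_key [([224.3, 206.8], 0.77)]
```

View pics/w1.png

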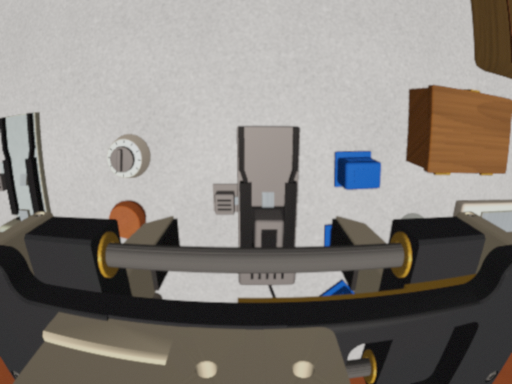

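The wrist view shows the charger rail mouth at rows 126–140 around column 268, the key at (224,203) and the pack behind the crossbar. I'll zoom in to measure it.

Run:
```python
from h import *
im=cv2.imread('pics/w1.png')
cv2.imwrite('pics/z1.png',cv2.resize(im[115:245,200:320],None,fx=4.5,fy=4.5,interpolation=cv2.INTER_CUBIC))
```

```text
(no output)
```

View pics/z1.png

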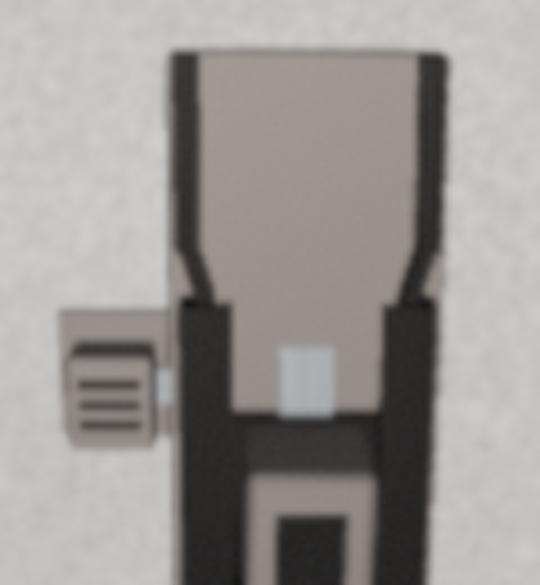

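Run:
```python
from h import *
c=optics.camera_info('wrist')
A=lambda x,y:(200+x/4.5-.4,115+y/4.5-.4)
p,r=fit(c,[((-152,-43,28),A(172,54)),((-152,43,28),A(446,57)),((-72,-42,32),A(181,302)),((-72,42,32),A(436,302)),((-72,-24,32),A(231,304)),((-72,24,32),A(384,304)),((-55,0,16),A(306,346)),((-40,-64,36),A(113,400))],True); print(p,np.degrees(p[2]),r.round(1).tolist())
cs,sn=np.cos(p[2]),np.sin(p[2])
print('key',p[0]-cs*.04+sn*.064,p[1]-sn*.04-cs*.064)
print(onz(c,A(113,400),.036,True), onz(c,A(113,355),.036,True), onz(c,A(113,440),.036,True))
```

```text
[0.6030181  0.23449185 0.01682853] 0.9642034777515288 [[-0.0, -0.5], [0.4, -0.8], [-0.9, 0.5], [0.7, 0.6], [0.5, 0.1], [-0.1, 0.1], [-0.0, -0.8], [-0.7, 0.8]]
key 0.5641007404510187 0.1698278063042545
[0.56283681 0.17090673 0.036     ] [0.54770231 0.17107888 0.036     ] [0.57657296 0.17072284 0.036     ]
```

```bash
python3 -m creep '[{"translation":[-0.0105,-0.0077,0.0333],"rot":[0,0,-0.4],"jaw":0},{"translation":[-0.0105,-0.0077,0.0333],"rot":[0,0,0],"jaw":0},{"translation":[-0.0105,-0.0077,0.0333],"rot":[0,0,0],"jaw":0},{"translation":[-0.0105,-0.0077,0.0333],"rot":[0,0,0],"jaw":0},{"translation":[-0.0105,-0.0077,0.0333],"rot":[0,0,0],"jaw":0},{"translation":[-0.0105,-0.0077,0.0333],"rot":[0,0,0],"jaw":0},{"translation":[0,0,0],"rot":[0,0,0],"jaw":0},{"translation":[0,0,0],"rot":[0,0,0],"jaw":0},{"translation":[0,0,0],"rot":[0,0,0],"jaw":0},{"translation":[0,0,0],"rot":[0,0,0],"jaw":0}]' 20
python3 - <<'E'
from h import *
st()
c,im=snap('wrist','pics/w2.png')
E
```

```text
clock: 4.4
position: [0.5642, 0.1672, 0.1031]
ee_rot: [-0.036, 3.139, 0.003]
force: [0.4, -0.4, -0.0]
width: 0.304
t 4.4 pos [0.5642 0.1672 0.1031] F [ 0.4 -0.4 -0. ] w 0.304
R [[-1.0, -0.023, 0.003], [-0.023, 1.0, 0.002], [-0.003, 0.002, -1.0]]
q [-0.47  0.52  0.13  1.83 -0.09  0.8   1.3 ]
```

View pics/w2.png

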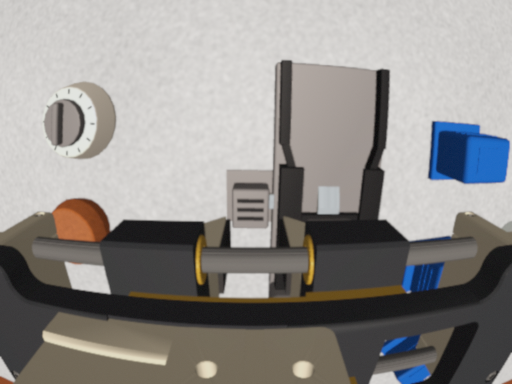

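Run:
```python
from h import *
st()
im=cv2.imread('pics/w2.png')
cv2.imwrite('pics/z2.png',cv2.resize(im[55:225,215:400],None,fx=4,fy=3.5,interpolation=cv2.INTER_CUBIC))
```

```text
t 4.45 pos [0.5643 0.1671 0.1031] F [ 0.4 -0.5 -0.5] w 0.261
R [[-1.0, -0.023, 0.003], [-0.023, 1.0, 0.002], [-0.003, 0.002, -1.0]]
q [-0.47  0.52  0.13  1.83 -0.09  0.8   1.3 ]
```

View pics/z2.png

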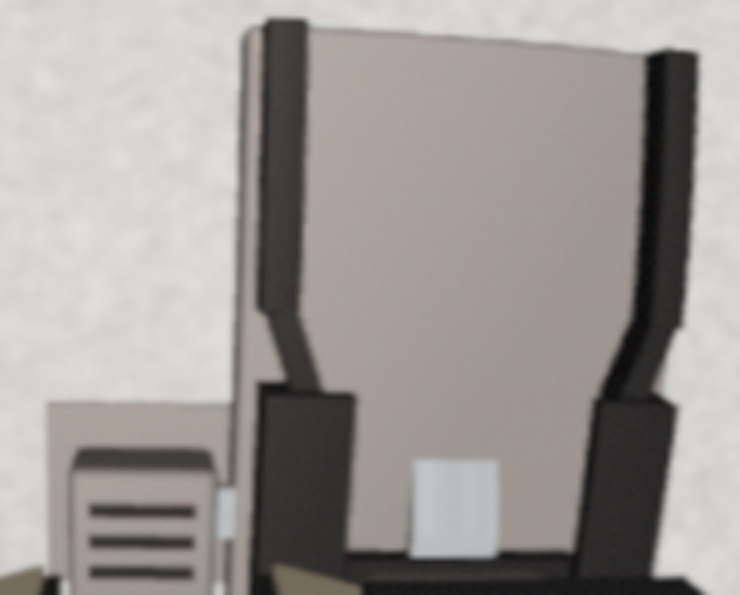

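Run:
```python
from h import *
c=optics.camera_info('wrist')
A=lambda x,y:(215+x/4-.4,55+y/3.5-.4)
P=[((-152,-43,28),A(266,20)),((-152,-35,28),A(307,20)),((-152,35,28),A(662,52)),((-152,43,28),A(697,54)),((-72,-42,32),A(262,390)),((-72,42,32),A(676,405)),((-72,-24,32),A(355,396)),((-72,24,32),A(600,402)),((-55,0,16),A(457,460)),((-56,-78,36),A(70,470)),((-56,-50,36),A(215,470))]
p,r=fit(c,P,True); print(p,np.degrees(p[2]),r.round(1).tolist())
cs,sn=np.cos(p[2]),np.sin(p[2])
print('key',p[0]-cs*.04+sn*.064,p[1]-sn*.04-cs*.064, 'press', p[0]-cs*.04+sn*.069,p[1]-sn*.04-cs*.069)
```

```text
[0.60762973 0.22882334 0.00637674] 0.36536025642629516 [[-0.3, -0.7], [0.4, -0.2], [0.4, -1.0], [0.7, -0.3], [-0.2, 1.5], [0.7, 0.2], [0.5, 0.3], [-0.8, 0.3], [-0.8, -0.9], [-1.2, 0.1], [0.4, 0.7]]
key 0.568038654313378 0.16456957085394236 press 0.5680705377944512 0.15956967251061233
```

```bash
python3 -m creep '[{"translation":[-0.003,-0.007,0.01],"rot":[0,0,0.7],"jaw":0},{"translation":[0,0,0.01],"rot":[0,0,0],"jaw":0},{"translation":[0,0,0.01],"rot":[0,0,0],"jaw":0},{"translation":[0,0,0.01],"rot":[0,0,0],"jaw":0},{"translation":[0,0,0],"rot":[0,0,0],"jaw":0},{"translation":[0,0,0],"rot":[0,0,0],"jaw":0}]'
python3 -c "
from h import *
st()"
```

```text
clock: 4.95
position: [0.566, 0.1585, 0.0598]
ee_rot: [0.014, -3.139, 0.001]
force: [0.2, -0.5, 0.4]
width: 0.007
t 4.95 pos [0.566  0.1585 0.0598] F [ 0.2 -0.5  0.4] w 0.007
R [[-1.0, -0.009, -0.002], [-0.009, 1.0, -0.001], [0.002, -0.001, -1.0]]
q [-0.45  0.58  0.13  1.85 -0.11  0.72  1.31]
```

```bash
python3 -m creep '[{"translation":[0,-0.0,0.004],"rot":[0,0,0],"jaw":0},{"translation":[0,0,0.004],"rot":[0,0,0],"jaw":0},{"translation":[0,0,0.003],"rot":[0,0,0],"jaw":0},{"translation":[0,0,0.002],"rot":[0,0,0],"jaw":0},{"translation":[0,0,0],"rot":[0,0,0],"jaw":0}]'
python3 -m creep '[{"translation":[0,0,0.002],"rot":[0,0,0],"jaw":0},{"translation":[0,0,0.002],"rot":[0,0,0],"jaw":0},{"translation":[0,0,0],"rot":[0,0,0],"jaw":0}]'
```

```text
clock: 5.37
position: [0.5669, 0.1587, 0.0478]
ee_rot: [-0.014, 3.141, 0.0]
force: [-1.0, 0.6, 1.8]
width: 0.006
clock: 5.62
position: [0.567, 0.1587, 0.0439]
ee_rot: [-0.014, 3.141, 0.0]
force: [0.1, -0.2, 4.0]
width: 0.007
```

```bash
python3 -m creep '[{"translation":[0,0,0.002],"rot":[0,0,0],"jaw":0},{"translation":[0,0,0.001],"rot":[0,0,0],"jaw":0},{"translation":[0,0,0],"rot":[0,0,0],"jaw":0},{"translation":[0,0,0],"rot":[0,0,0],"jaw":0},{"translation":[0,0,0],"rot":[0,0,0],"jaw":0}]'
python3 - <<'E'
from h import *
c,im=snap('wrist','pics/w3.png')
E
```

```text
clock: 6.03
position: [0.567, 0.1587, 0.0411]
ee_rot: [-0.014, 3.141, 0.0]
force: [-0.5, -0.5, 4.4]
width: 0.008
```

View pics/w3.png

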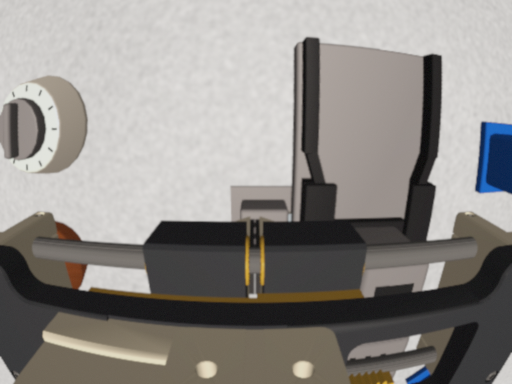

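The tooth is now covered and the pack's foot has come forward, to about row 222, so it has popped. Next I lift off the key and move over the pack.

```bash
python3 -m creep '[{"translation":[0,0,-0.02],"rot":[0,0,0],"jaw":0},{"translation":[0,0,-0.033],"rot":[0,0,0],"jaw":0},{"translation":[0,0,-0.033],"rot":[0,0,0],"jaw":0},{"translation":[0,0,-0.033],"rot":[0,0,0],"jaw":0.064},{"translation":[0,0.024,0],"rot":[0,0,0],"jaw":0.064},{"translation":[0,0.024,0],"rot":[0,0,0],"jaw":0.064},{"translation":[0,0.022,0],"rot":[0,0,0],"jaw":0.064},{"translation":[0,0,0],"rot":[0,0,0],"jaw":0.064},{"translation":[0,0,0],"rot":[0,0,0],"jaw":0.064},{"translation":[0,0,0],"rot":[0,0,0],"jaw":0.064}]'
python3 - <<'E'
from h import *
st()
c,im=snap('wrist','pics/w4.png')
c,im=snap('top','pics/t4.png')
cv2.imwrite('pics/t4z.png',cv2.resize(im[130:270,120:280,::-1],None,fx=4,fy=4,interpolation=cv2.INTER_CUBIC))
print([(np.round(d['location'],1).tolist(),round(d['score'],2)) for d in optics.pinpoint('wrist','pack')][:3])
E
```

```text
clock: 6.92
position: [0.5659, 0.2277, 0.1594]
ee_rot: [0.014, -3.141, 0.002]
force: [0.0, -0.8, -0.6]
width: 0.469
t 6.92 pos [0.5659 0.2277 0.1594] F [ 0.  -0.8 -0.6] w 0.469
R [[-1.0, -0.009, -0.001], [-0.009, 1.0, -0.001], [0.001, -0.001, -1.0]]
q [-0.57  0.49  0.14  1.72 -0.08  0.95  1.18]
[([381.5, 135.4], 0.72), ([254.8, 206.2], 0.56)]
```

View pics/w4.png

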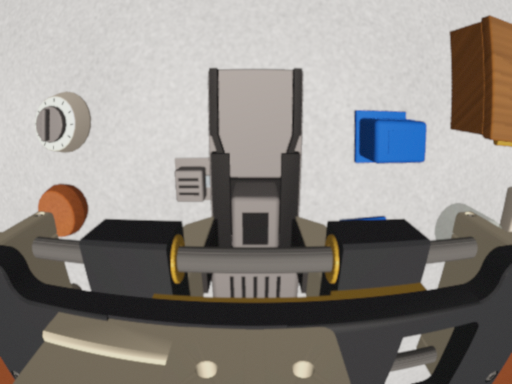

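View pics/t4z.png

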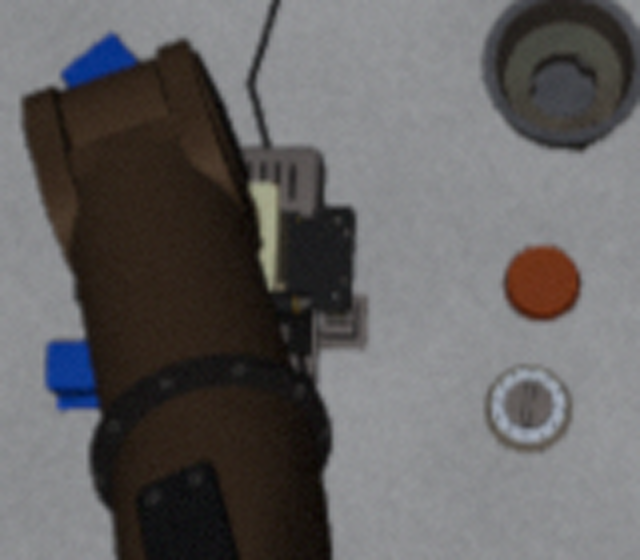

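Run:
```python
from h import *
im=cv2.imread('pics/w4.png')
cv2.imwrite('pics/z4.png',cv2.resize(im[60:260,170:320],None,fx=4,fy=3,interpolation=cv2.INTER_CUBIC))
```

```text
(no output)
```

View pics/z4.png

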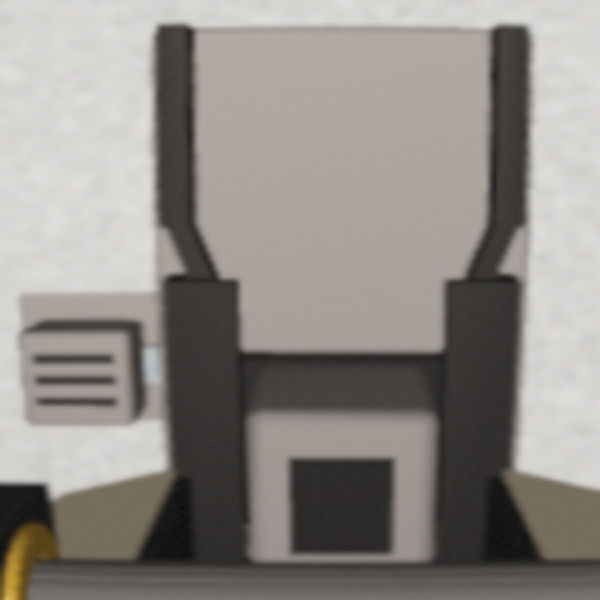

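Run:
```python
from h import *
c=optics.camera_info('wrist')
A=lambda x,y:(170+x/4-.4,60+y/3-.4)
P=[((-152,-43,28),A(156,27)),((-152,43,28),A(528,27)),((-72,-42,32),A(167,280)),((-72,42,32),A(518,280)),((-72,-24,32),A(237,282)),((-72,24,32),A(446,282)),((-56,-78,36),A(24,330)),((-56,-50,36),A(133,330)),((-24,-78,36),A(30,422))]
p,r=fit(c,P,True); print(p,np.degrees(p[2]),r.round(1).tolist())
l=onz(c,A(247,411),.072,True);q=onz(c,A(437,411),.072,True); print(l,q,(l+q)/2)
print('foot front',onz(c,A(340,353),.016,True),onz(c,A(340,353),.024,True))
```

```text
[0.60751383 0.22934956 0.00645244] 0.3696974712321404 [[0.4, -1.0], [0.8, -0.8], [-0.8, 0.1], [1.6, 0.2], [0.9, -0.7], [0.5, -0.7], [-2.5, 1.4], [-0.9, 1.1], [-1.8, 2.9]]
[0.56579575 0.20910975 0.072     ] [0.56550037 0.2479656  0.072     ] [0.56564806 0.22853768 0.072     ]
foot front [0.56247212 0.22811949 0.016     ] [0.56061069 0.2281026  0.024     ]
```

```bash
python3 -m creep '[{"translation":[-0.026,0.001,0],"rot":[0,0,0],"jaw":0.066},{"translation":[0,0,0.025],"rot":[0,0,0],"jaw":0.066},{"translation":[0,0,0.025],"rot":[0,0,0],"jaw":0.066},{"translation":[0,0,0.025],"rot":[0,0,0],"jaw":0.066},{"translation":[0,0,0.02],"rot":[0,0,0],"jaw":0.066},{"translation":[0,0,0.01],"rot":[0,0,0],"jaw":0.066},{"translation":[0,0,0],"rot":[0,0,0],"jaw":0.066}]'
python3 -m creep '[{"translation":[0,0,0],"rot":[0,0,0],"jaw":0.02},{"translation":[0,0,0],"rot":[0,0,0],"jaw":0.02},{"translation":[0,0,0],"rot":[0,0,0],"jaw":0.02},{"translation":[0,0,0],"rot":[0,0,0],"jaw":0.02},{"translation":[0,0,0],"rot":[0,0,0],"jaw":0.02}]' 12
python3 -c "
from h import *
st()"
```

```text
clock: 7.65
position: [0.5908, 0.2284, 0.0526]
ee_rot: [0.012, -3.138, 0.003]
force: [-0.1, -0.1, 0.1]
width: 0.718
clock: 8.07
position: [0.5928, 0.23, 0.0561]
ee_rot: [-0.014, 3.14, 0.001]
force: [-0.5, -1.5, 4.8]
width: 0.431
t 8.07 pos [0.5928 0.23   0.0561] F [-0.5 -1.5  4.8] w 0.431
R [[-1.0, -0.009, 0.002], [-0.009, 1.0, 0.001], [-0.002, 0.001, -1.0]]
q [-0.54  0.64  0.12  1.73 -0.11  0.77  1.22]
```

```bash
python3 -m creep '[{"translation":[0.004,0,0],"rot":[0,0,0],"jaw":0.02},{"translation":[0.008,0,0],"rot":[0,0,0],"jaw":0.02},{"translation":[0.008,0,0],"rot":[0,0,0],"jaw":0.02}]' 20
python3 -m creep '[{"translation":[0.01,0,0],"rot":[0,0,0],"jaw":0.02},{"translation":[0.01,0,0],"rot":[0,0,0],"jaw":0.02}]' 20
```

```text
clock: 8.32
position: [0.573, 0.2299, 0.0558]
ee_rot: [-0.013, 3.138, 0.002]
force: [3.5, -0.4, 5.0]
width: 0.439
clock: 8.48
position: [0.5521, 0.2298, 0.0557]
ee_rot: [-0.014, 3.139, 0.001]
force: [1.6, 0.3, 4.2]
width: 0.432
```

```bash
python3 -m creep '[{"translation":[0.015,0,0],"rot":[0,0,0],"jaw":0.02},{"translation":[0.015,0,0],"rot":[0,0,0],"jaw":0.02},{"translation":[0.015,0,0],"rot":[0,0,0],"jaw":0.02},{"translation":[0.012,0,0],"rot":[0,0,0],"jaw":0.02},{"translation":[0,0,0],"rot":[0,0,0],"jaw":0.02}]' 20
python3 - <<'E'
from h import *
st()
c,im=snap('wrist','pics/w5.png')
E
```

```text
clock: 8.9
position: [0.4917, 0.2293, 0.0552]
ee_rot: [0.017, -3.139, 0.0]
force: [-4.0, -0.4, 9.0]
width: 0.431
t 8.9 pos [0.4917 0.2293 0.0552] F [-4.  -0.4  9. ] w 0.431
R [[-1.0, -0.011, -0.003], [-0.011, 1.0, -0.0], [0.003, -0.0, -1.0]]
q [-0.62  0.53  0.12  1.97 -0.1   0.65  1.14]
```

View pics/w5.png

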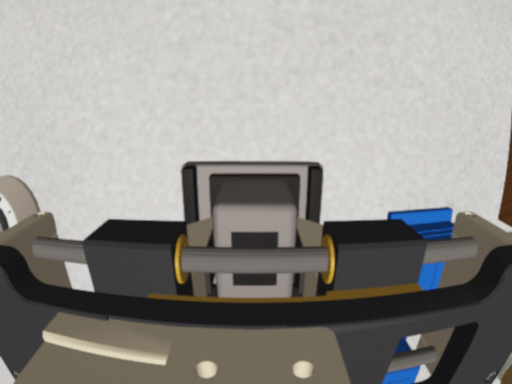

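```bash
python3 -m creep '[{"translation":[0,0,-0.01],"rot":[0,0,0],"jaw":0.02},{"translation":[0,0,-0.02],"rot":[0,0,0],"jaw":0.02},{"translation":[0,0,-0.03],"rot":[0,0,0],"jaw":0.02},{"translation":[0,0,-0.03],"rot":[0,0,0],"jaw":0.02},{"translation":[0,0,-0.03],"rot":[0,0,0],"jaw":0.02}]' 20
python3 -m creep '[{"translation":[0.005,-0.02,0],"rot":[0,0,0],"jaw":0.02},{"translation":[0.005,-0.03,0],"rot":[0,0,0],"jaw":0.02},{"translation":[0.005,-0.036,0],"rot":[0,0,0],"jaw":0.02},{"translation":[0.005,-0.036,0],"rot":[0,0,0],"jaw":0.02},{"translation":[0.005,-0.036,0],"rot":[0,0,0],"jaw":0.02},{"translation":[0.005,-0.036,0],"rot":[0,0,0],"jaw":0.02},{"translation":[0.005,-0.036,0],"rot":[0,0,0],"jaw":0.02},{"translation":[0.005,-0.036,0],"rot":[0,0,0],"jaw":0.02},{"translation":[0.005,-0.036,0],"rot":[0,0,0],"jaw":0.02},{"translation":[0,-0.036,0],"rot":[0,0,0],"jaw":0.02},{"translation":[0,-0.02,0],"rot":[0,0,0],"jaw":0.02},{"translation":[0,0,0],"rot":[0,0,0],"jaw":0.02}]' 20
python3 - <<'E'
from h import *
st()
c,im=snap('wrist','pics/w6.png')
E
```

```text
clock: 9.37
position: [0.494, 0.2284, 0.176]
ee_rot: [0.014, -3.139, 0.002]
force: [0.9, -0.5, -1.2]
width: 0.438
clock: 10.37
position: [0.452, -0.1344, 0.1752]
ee_rot: [0.003, -3.141, 0.003]
force: [1.0, 0.1, -0.9]
width: 0.429
t 10.37 pos [ 0.452  -0.1344  0.1752] F [ 1.   0.1 -0.9] w 0.429
R [[-1.0, -0.002, -0.001], [-0.002, 1.0, -0.002], [0.001, -0.002, -1.0]]
q [-0.07  0.26  0.3   2.04 -0.1   0.86  1.86]
```

View pics/w6.png

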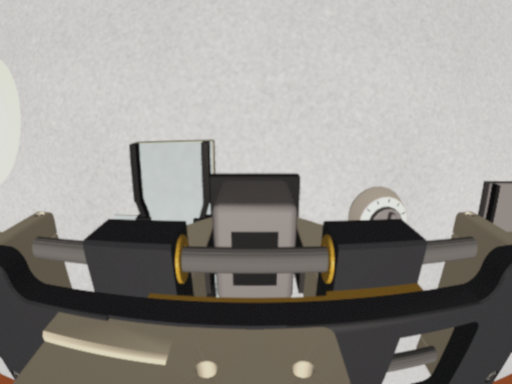

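Run:
```python
from h import *
im=cv2.imread('pics/w6.png')
cv2.imwrite('pics/z6.png',cv2.resize(im[130:230,105:315],None,fx=3.8,fy=3.8,interpolation=cv2.INTER_CUBIC))
c,im=snap('top','pics/t6.png')
cv2.imwrite('pics/t6z.png',cv2.resize(im[150:270,260:380,::-1],None,fx=5,fy=5,interpolation=cv2.INTER_CUBIC))
```

```text
(no output)
```

View pics/z6.png

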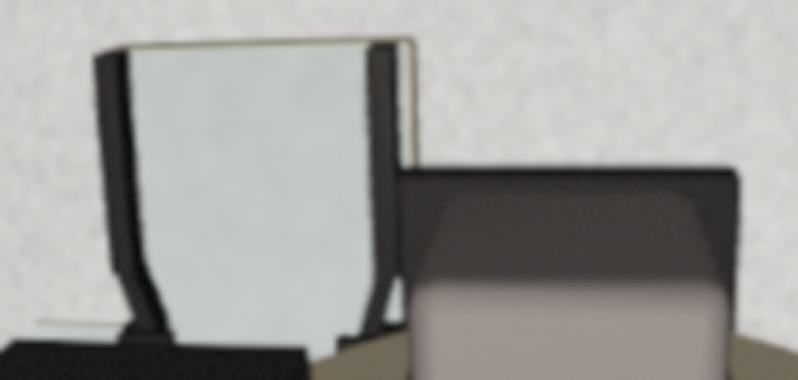

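View pics/t6z.png

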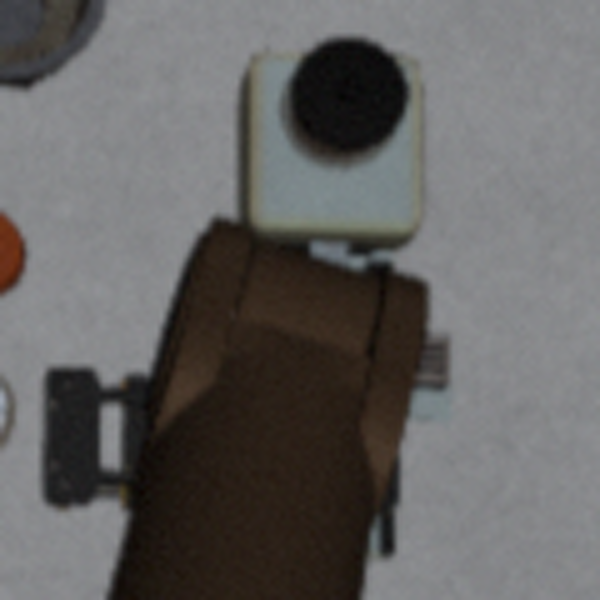

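Run:
```python
from h import *
c=optics.camera_info('wrist')
A=lambda x,y:(105+x/3.8-.4,130+y/3.8-.4)
P=[((-152,-43,28),A(95,53)),((-152,-35,28),A(121,50)),((-152,35,28),A(367,44)),((-152,43,28),A(397,43)),((-88,43,28),A(398,272)),((-88,-43,28),A(112,270)),((-72,24,32),A(340,340))]
for x0 in [(.56,-.22,0)]:
    p,r=fit(c,P,True,x0); print(p,np.degrees(p[2]),r.round(1).tolist())
l=onz(c,A(400,171),.144,True);q=onz(c,A(738,171),.144,True);print('foot front',l,q,(l+q)/2)
l=onz(c,A(410,282),.192,True);q=onz(c,A(728,282),.192,True);print('body top',l,q,(l+q)/2)
```

```text
[ 0.56461164 -0.2164399   0.00177565] 0.10173705895118264 [[-0.4, -0.6], [-0.4, -0.1], [0.1, -0.2], [0.2, -0.0], [1.7, 1.5], [0.1, 0.9], [-0.8, -0.9]]
foot front [ 0.42086785 -0.15623986  0.144     ] [ 0.42049658 -0.10207221  0.144     ] [ 0.42068221 -0.12915604  0.144     ]
body top [ 0.42373581 -0.14817758  0.192     ] [ 0.42347849 -0.11017101  0.192     ] [ 0.42360715 -0.1291743   0.192     ]
```

```bash
python3 -m creep '[{"translation":[0.001,-0.02,0],"rot":[0,0,0],"jaw":0.02},{"translation":[0.002,-0.03,0],"rot":[0,0,0],"jaw":0.02},{"translation":[0,-0.026,0.02],"rot":[0,0,0],"jaw":0.02},{"translation":[0,-0.01,0.03],"rot":[0,0,0],"jaw":0.02},{"translation":[0,0,0.02],"rot":[0,0,0],"jaw":0.02},{"translation":[0,0,0],"rot":[0,0,0],"jaw":0.02},{"translation":[0,0,0],"rot":[0,0,0],"jaw":0.02}]' 20
python3 - <<'E'
from h import *
st()
c,im=snap('wrist','pics/w7.png')
cv2.imwrite('pics/z7.png',cv2.resize(im[110:260,165:345,::-1],None,fx=4.2,fy=3.8,interpolation=cv2.INTER_CUBIC))
E
```

```text
clock: 11.05
position: [0.4505, -0.2135, 0.1043]
ee_rot: [0.017, -3.139, -0.003]
force: [-0.3, -0.0, -2.1]
width: 0.437
t 11.05 pos [ 0.4505 -0.2135  0.1043] F [-0.3 -0.  -2.1] w 0.437
R [[-1.0, -0.011, -0.003], [-0.011, 1.0, 0.002], [0.003, 0.002, -1.0]]
q [ 0.11  0.41  0.3   2.05 -0.18  0.71  2.1 ]
```

View pics/z7.png

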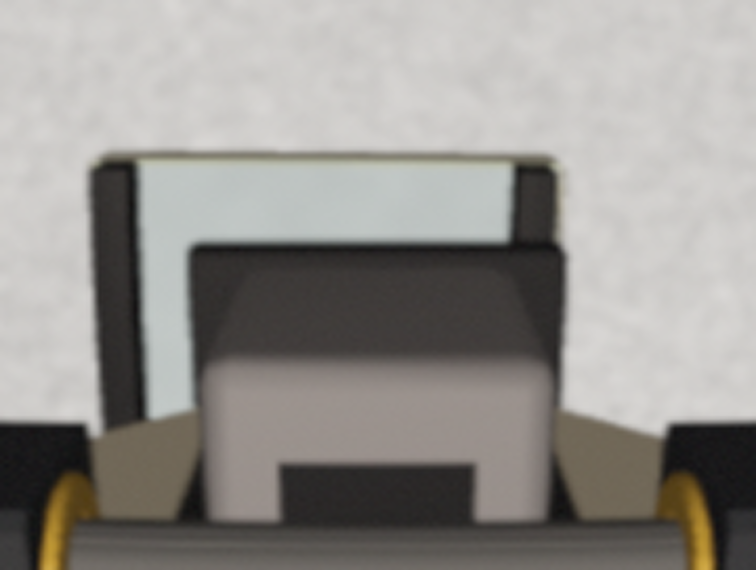

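Run:
```python
from h import *
s,R=st()
c=optics.camera_info('wrist')
A=lambda x,y:(165+x/4.2-.4,110+y/3.8-.4)
for n,a,b,z in [('rail',(92,165),(556,165),.028),('foot',(190,247),(564,247),.073),('body',(203,362),(551,362),.121)]:
    l=onz(c,A(*a),z,True);q=onz(c,A(*b),z,True);print(n,l[:2],q[:2],(l+q)/2)
```

```text
t 11.1 pos [ 0.4514 -0.2139  0.1054] F [ 1.1 -0.7 -1.9] w 0.433
R [[-1.0, -0.011, -0.001], [-0.011, 1.0, 0.001], [0.001, 0.001, -1.0]]
q [ 0.11  0.41  0.3   2.05 -0.18  0.71  2.1 ]
rail [ 0.41345799 -0.26540434] [ 0.41281554 -0.18111994] [ 0.41313677 -0.22326214  0.028     ]
foot [ 0.42023339 -0.24076271] [ 0.41963501 -0.18606405] [ 0.4199342  -0.21341338  0.073     ]
body [ 0.4237096  -0.23249706] [ 0.42329805 -0.19437969] [ 0.42350382 -0.21343838  0.121     ]
```

```bash
python3 -m creep '[{"translation":[0.001,-0.0095,0],"rot":[0,0,0.2],"jaw":0.02},{"translation":[0,0,0.012],"rot":[0,0,0],"jaw":0.02},{"translation":[0,0,0.012],"rot":[0,0,0],"jaw":0.02},{"translation":[0,0,0],"rot":[0,0,0],"jaw":0.02},{"translation":[0,0,0],"rot":[0,0,0],"jaw":0.02}]' 20
python3 - <<'E'
from h import *
st()
c,im=snap('wrist','pics/w8.png')
cv2.imwrite('pics/z8.png',cv2.resize(im[110:260,165:345,::-1],None,fx=4.2,fy=3.8,interpolation=cv2.INTER_CUBIC))
E
```

```text
clock: 11.52
position: [0.4505, -0.225, 0.0818]
ee_rot: [-0.009, 3.141, -0.0]
force: [-0.3, 0.5, -1.1]
width: 0.432
t 11.52 pos [ 0.4505 -0.225   0.0818] F [-0.3  0.5 -1.1] w 0.432
R [[-1.0, -0.006, 0.001], [-0.006, 1.0, -0.0], [-0.001, -0.0, -1.0]]
q [ 0.14  0.45  0.29  2.06 -0.2   0.66  2.14]
```

View pics/z8.png

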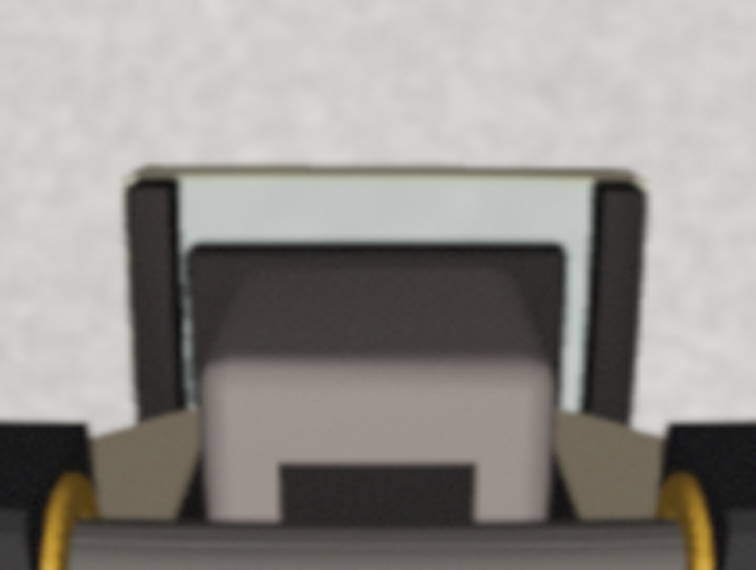

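```bash
python3 -m creep '[{"translation":[0,0.0013,0.01],"rot":[0,0,0],"jaw":0.02},{"translation":[0,0,0.01],"rot":[0,0,0],"jaw":0.02},{"translation":[0,0,0.004],"rot":[0,0,0],"jaw":0.02},{"translation":[0,0,0.002],"rot":[0,0,0],"jaw":0.02},{"translation":[0,0,0],"rot":[0,0,0],"jaw":0.02},{"translation":[0,0,0],"rot":[0,0,0],"jaw":0.02}]' 20
python3 - <<'E'
from h import *
st()
c,im=snap('wrist','pics/w9.png')
cv2.imwrite('pics/z9.png',cv2.resize(im[110:260,165:345,::-1],None,fx=4.2,fy=3.8,interpolation=cv2.INTER_CUBIC))
E
```

```text
clock: 12.07
position: [0.45, -0.2236, 0.0546]
ee_rot: [0.008, -3.141, -0.0]
force: [-0.4, 0.4, -2.4]
width: 0.432
t 12.07 pos [ 0.45   -0.2236  0.0546] F [-0.4  0.4 -2.4] w 0.432
R [[-1.0, -0.005, -0.0], [-0.005, 1.0, 0.0], [0.0, 0.0, -1.0]]
q [ 0.16  0.49  0.27  2.08 -0.22  0.6   2.15]
```

View pics/z9.png

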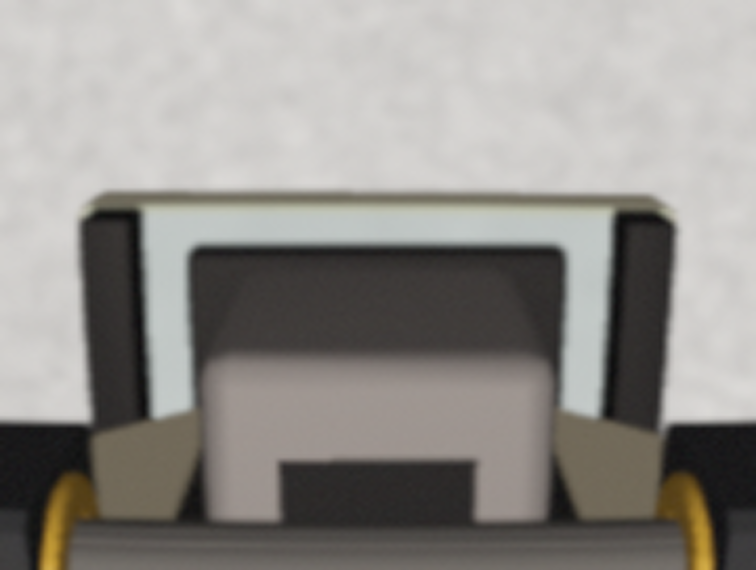

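```bash
python3 -m creep '[{"translation":[0,0,0.001],"rot":[0,0,0],"jaw":0.02},{"translation":[0,0,0],"rot":[0,0,0],"jaw":0.02}]' 20
python3 -m creep '[{"translation":[0,0,0.001],"rot":[0,0,0],"jaw":0.02},{"translation":[0,0,0],"rot":[0,0,0],"jaw":0.02}]' 20
```

```text
clock: 12.28
position: [0.4503, -0.2237, 0.0543]
ee_rot: [-0.008, 3.141, 0.0]
force: [-1.4, 0.6, 7.7]
width: 0.435
clock: 12.45
position: [0.4503, -0.2237, 0.0541]
ee_rot: [-0.008, 3.141, 0.001]
force: [-5.4, 2.6, 20.8]
width: 0.437
```

```bash
python3 -m creep '[{"translation":[0,0,-0.0015],"rot":[0,0,0],"jaw":0.02},{"translation":[0,0,0],"rot":[0,0,0],"jaw":0.02}]' 20
python3 -m creep '[{"translation":[-0.005,0,0],"rot":[0,0,0],"jaw":0.02},{"translation":[-0.006,0,0],"rot":[0,0,0],"jaw":0.02},{"translation":[-0.006,0,0],"rot":[0,0,0],"jaw":0.02}]' 20
```

```text
clock: 12.62
position: [0.4504, -0.2237, 0.0547]
ee_rot: [-0.008, 3.141, -0.0]
force: [-0.4, 0.4, -2.0]
width: 0.434
clock: 12.87
position: [0.4679, -0.2235, 0.0542]
ee_rot: [-0.009, 3.142, 0.0]
force: [1.0, 0.1, -1.9]
width: 0.434
```

```bash
python3 -m creep '[{"translation":[-0.006,0,0],"rot":[0,0,0],"jaw":0.02},{"translation":[-0.006,0,0],"rot":[0,0,0],"jaw":0.02},{"translation":[0,0,0],"rot":[0,0,0],"jaw":0.02}]' 20
python3 - <<'E'
from h import *
st()
c,im=snap('wrist','pics/w10.png')
cv2.imwrite('pics/z10.png',cv2.resize(im[80:260,165:345,::-1],None,fx=4,fy=3.3,interpolation=cv2.INTER_CUBIC))
E
```

```text
clock: 13.12
position: [0.481, -0.2232, 0.0544]
ee_rot: [-0.01, 3.14, -0.0]
force: [0.3, 0.1, -1.2]
width: 0.437
t 13.12 pos [ 0.481  -0.2232  0.0544] F [ 0.3  0.1 -1.2] w 0.437
R [[-1.0, -0.006, 0.001], [-0.006, 1.0, -0.0], [-0.001, -0.0, -1.0]]
q [ 0.14  0.53  0.27  2.01 -0.23  0.63  2.13]
```

View pics/z10.png

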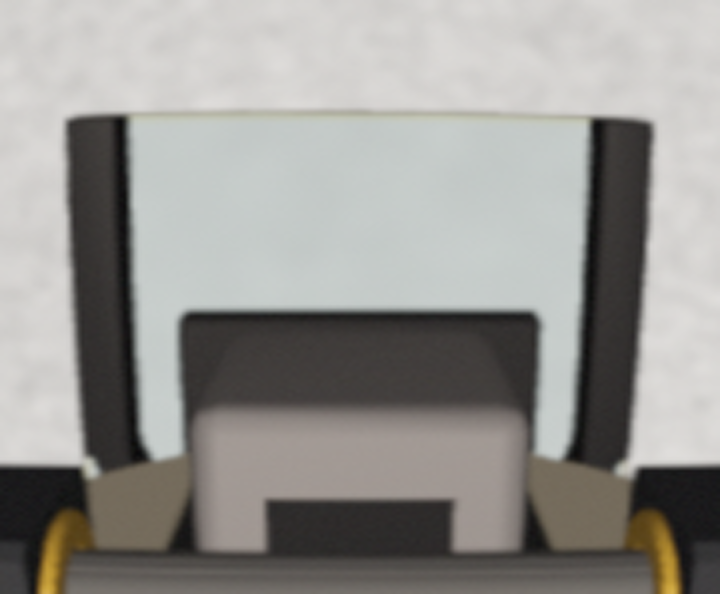

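```bash
python3 -m creep '[{"translation":[-0.004,0,0],"rot":[0,0,0],"jaw":0.02},{"translation":[-0.004,0,0],"rot":[0,0,0],"jaw":0.02},{"translation":[-0.004,0,0],"rot":[0,0,0],"jaw":0.02}]' 25
python3 -m creep '[{"translation":[-0.004,0,0],"rot":[0,0,0],"jaw":0.02},{"translation":[-0.004,0,0],"rot":[0,0,0],"jaw":0.02},{"translation":[-0.004,0,0],"rot":[0,0,0],"jaw":0.02}]' 25
python3 -m creep '[{"translation":[-0.004,0,0],"rot":[0,0,0],"jaw":0.02},{"translation":[-0.004,0,0],"rot":[0,0,0],"jaw":0.02},{"translation":[-0.004,0,0],"rot":[0,0,0],"jaw":0.02}]' 25
```

```text
clock: 13.42
position: [0.4914, -0.2234, 0.0544]
ee_rot: [0.008, -3.142, -0.0]
force: [0.7, -0.1, -0.6]
width: 0.436
clock: 13.67
position: [0.5031, -0.2233, 0.0544]
ee_rot: [0.008, -3.141, -0.0]
force: [-2.5, 0.3, 1.3]
width: 0.435
clock: 13.92
position: [0.5156, -0.2234, 0.0545]
ee_rot: [-0.008, 3.141, -0.0]
force: [-1.7, 0.9, 1.9]
width: 0.438
```

```bash
python3 -m creep '[{"translation":[-0.004,0,0],"rot":[0,0,0],"jaw":0.02},{"translation":[-0.004,0,0],"rot":[0,0,0],"jaw":0.02},{"translation":[-0.004,0,0],"rot":[0,0,0],"jaw":0.02},{"translation":[-0.004,0,0],"rot":[0,0,0],"jaw":0.02}]' 25
python3 -m creep '[{"translation":[-0.003,0,0],"rot":[0,0,0],"jaw":0.02},{"translation":[-0.003,0,0],"rot":[0,0,0],"jaw":0.02},{"translation":[-0.003,0,0],"rot":[0,0,0],"jaw":0.02}]' 25
python3 -m creep '[{"translation":[-0.002,0,0],"rot":[0,0,0],"jaw":0.02},{"translation":[-0.002,0,0],"rot":[0,0,0],"jaw":0.02},{"translation":[-0.002,0,0],"rot":[0,0,0],"jaw":0.02},{"translation":[0,0,0],"rot":[0,0,0],"jaw":0.02}]' 25
```

```text
clock: 14.25
position: [0.5317, -0.2232, 0.0545]
ee_rot: [-0.008, 3.141, -0.0]
force: [-1.1, -0.0, 0.8]
width: 0.437
clock: 14.5
position: [0.5404, -0.2231, 0.0544]
ee_rot: [0.008, -3.142, -0.0]
force: [-1.6, 0.3, 1.8]
width: 0.435
clock: 14.83
position: [0.5466, -0.2231, 0.0545]
ee_rot: [-0.009, 3.141, -0.0]
force: [-0.2, 0.7, 1.7]
width: 0.434
```

Origin is at about -18, with low force so far. I'll continue in 2 mm rows, then 1 mm.

```bash
python3 -m creep '[{"translation":[-0.002,0,0],"rot":[0,0,0],"jaw":0.02},{"translation":[-0.002,0,0],"rot":[0,0,0],"jaw":0.02},{"translation":[-0.002,0,0],"rot":[0,0,0],"jaw":0.02},{"translation":[0,0,0],"rot":[0,0,0],"jaw":0.02}]' 25
python3 -m creep '[{"translation":[-0.002,0,0],"rot":[0,0,0],"jaw":0.02},{"translation":[-0.002,0,0],"rot":[0,0,0],"jaw":0.02},{"translation":[0,0,0],"rot":[0,0,0],"jaw":0.02}]' 25
python3 -m creep '[{"translation":[-0.002,0,0],"rot":[0,0,0],"jaw":0.02},{"translation":[-0.002,0,0],"rot":[0,0,0],"jaw":0.02},{"translation":[0,0,0],"rot":[0,0,0],"jaw":0.02}]' 25
```

```text
clock: 15.17
position: [0.5527, -0.2231, 0.0545]
ee_rot: [-0.009, 3.141, -0.0]
force: [0.6, 0.0, 1.4]
width: 0.431
clock: 15.42
position: [0.5567, -0.223, 0.0545]
ee_rot: [-0.009, 3.141, -0.0]
force: [0.2, -0.9, 1.8]
width: 0.433
clock: 15.67
position: [0.5607, -0.223, 0.0545]
ee_rot: [-0.009, 3.141, -0.0]
force: [-0.1, 0.2, 0.2]
width: 0.438
```

```bash
python3 -m creep '[{"translation":[-0.002,0,0],"rot":[0,0,0],"jaw":0.02},{"translation":[-0.001,0,0],"rot":[0,0,0],"jaw":0.02},{"translation":[0,0,0],"rot":[0,0,0],"jaw":0.02}]' 25
python3 -m creep '[{"translation":[-0.002,0,0],"rot":[0,0,0],"jaw":0.02},{"translation":[-0.001,0,0],"rot":[0,0,0],"jaw":0.02},{"translation":[0,0,0],"rot":[0,0,0],"jaw":0.02}]' 25
python3 -m creep '[{"translation":[-0.001,0,0],"rot":[0,0,0],"jaw":0.02},{"translation":[-0.001,0,0],"rot":[0,0,0],"jaw":0.02},{"translation":[0,0,0],"rot":[0,0,0],"jaw":0.02}]' 25
```

```text
clock: 15.92
position: [0.5626, -0.223, 0.0543]
ee_rot: [0.008, -3.14, -0.0]
force: [-4.3, 0.7, 2.5]
width: 0.433
clock: 16.17
position: [0.5653, -0.223, 0.0543]
ee_rot: [0.008, -3.14, -0.001]
force: [-5.6, 0.4, 4.7]
width: 0.433
clock: 16.42
position: [0.5671, -0.223, 0.0543]
ee_rot: [0.008, -3.14, -0.001]
force: [-5.2, 0.2, 6.0]
width: 0.433
```

The plunger engaged at x≈0.561, so I expect the stop near 0.577.

```bash
python3 -m creep '[{"translation":[-0.001,0,0],"rot":[0,0,0],"jaw":0.02},{"translation":[-0.001,0,0],"rot":[0,0,0],"jaw":0.02},{"translation":[-0.001,0,0],"rot":[0,0,0],"jaw":0.02},{"translation":[0,0,0],"rot":[0,0,0],"jaw":0.02}]' 25
python3 -m creep '[{"translation":[-0.001,0,0],"rot":[0,0,0],"jaw":0.02},{"translation":[-0.001,0,0],"rot":[0,0,0],"jaw":0.02},{"translation":[0,0,0],"rot":[0,0,0],"jaw":0.02}]' 25
python3 -m creep '[{"translation":[-0.001,0,0],"rot":[0,0,0],"jaw":0.02},{"translation":[0,0,0],"rot":[0,0,0],"jaw":0.02}]' 25
```

```text
clock: 16.75
position: [0.5699, -0.223, 0.0543]
ee_rot: [0.008, -3.139, -0.001]
force: [-7.0, -0.3, 6.3]
width: 0.432
clock: 17.0
position: [0.5718, -0.223, 0.0543]
ee_rot: [0.008, -3.139, -0.001]
force: [-6.0, -0.2, 6.6]
width: 0.435
clock: 17.17
position: [0.5727, -0.223, 0.0543]
ee_rot: [0.008, -3.139, -0.001]
force: [-6.2, 0.3, 7.6]
width: 0.434
```

```bash
python3 -m creep '[{"translation":[-0.001,0,0],"rot":[0,0,0],"jaw":0.02},{"translation":[-0.001,0,0],"rot":[0,0,0],"jaw":0.02},{"translation":[0,0,0],"rot":[0,0,0],"jaw":0.02}]' 25
python3 -m creep '[{"translation":[-0.001,0,0],"rot":[0,0,0],"jaw":0.02},{"translation":[0,0,0],"rot":[0,0,0],"jaw":0.02}]' 25
python3 -m creep '[{"translation":[-0.0005,0,0],"rot":[0,0,0],"jaw":0.02},{"translation":[0,0,0],"rot":[0,0,0],"jaw":0.02}]' 25
```

```text
clock: 17.42
position: [0.5747, -0.223, 0.0543]
ee_rot: [0.007, -3.139, -0.001]
force: [-7.7, 0.4, 7.2]
width: 0.438
clock: 17.58
position: [0.5756, -0.223, 0.0543]
ee_rot: [0.007, -3.139, -0.001]
force: [-7.8, 0.5, 7.9]
width: 0.435
clock: 17.75
position: [0.576, -0.223, 0.0543]
ee_rot: [0.007, -3.139, -0.001]
force: [-8.0, -0.1, 8.1]
width: 0.432
```

```bash
python3 -m creep '[{"translation":[-0.0007,0,0],"rot":[0,0,0],"jaw":0.02},{"translation":[0,0,0],"rot":[0,0,0],"jaw":0.02}]' 25
python3 -m creep '[{"translation":[-0.0007,0,0],"rot":[0,0,0],"jaw":0.02},{"translation":[0,0,0],"rot":[0,0,0],"jaw":0.02}]' 25
python3 - <<'E'
from h import *
st()
for n in ['side','wrist','top']: c,im=snap(n,f'pics/{n}11.png')
im=cv2.imread('pics/wrist11.png');cv2.imwrite('pics/z11.png',cv2.resize(im[60:260,150:350],None,fx=3.5,fy=3,interpolation=cv2.INTER_CUBIC))
E
```

```text
clock: 17.92
position: [0.5768, -0.223, 0.0543]
ee_rot: [0.007, -3.139, -0.001]
force: [-6.7, 0.0, 7.1]
width: 0.435
clock: 18.08
position: [0.5774, -0.223, 0.0543]
ee_rot: [0.007, -3.139, -0.001]
force: [-7.6, 1.0, 7.0]
width: 0.439
t 18.08 pos [ 0.5774 -0.223   0.0543] F [-7.6  1.   7. ] w 0.439
R [[-1.0, -0.005, -0.003], [-0.005, 1.0, 0.001], [0.003, 0.001, -1.0]]
q [ 0.1   0.64  0.28  1.78 -0.24  0.76  2.07]
```

View pics/z11.png

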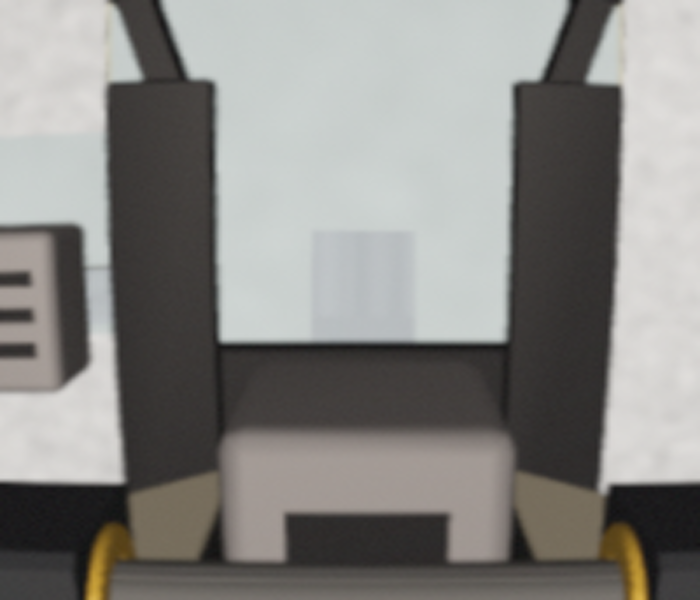

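The tooth is almost clear of the foot edge but no stop felt yet, so I go on gently.

```bash
python3 -m creep '[{"translation":[-0.0007,0,0],"rot":[0,0,0],"jaw":0.02},{"translation":[0,0,0],"rot":[0,0,0],"jaw":0.02}]' 25
python3 -m creep '[{"translation":[-0.0007,0,0],"rot":[0,0,0],"jaw":0.02},{"translation":[0,0,0],"rot":[0,0,0],"jaw":0.02}]' 25
python3 -m creep '[{"translation":[-0.0005,0,0],"rot":[0,0,0],"jaw":0.02},{"translation":[0,0,0],"rot":[0,0,0],"jaw":0.02}]' 25
```

```text
clock: 18.4
position: [0.5781, -0.223, 0.0543]
ee_rot: [0.007, -3.139, -0.001]
force: [-8.6, 0.3, 6.7]
width: 0.435
clock: 18.57
position: [0.5784, -0.223, 0.0543]
ee_rot: [0.007, -3.138, -0.001]
force: [-9.0, 0.9, 9.7]
width: 0.435
clock: 18.73
position: [0.5784, -0.223, 0.0543]
ee_rot: [0.007, -3.137, -0.002]
force: [-10.4, 1.3, 10.0]
width: 0.433
```

Run:
```python
from h import *
c,im=snap('wrist','pics/wrist12.png')
im=im[:,:,::-1];cv2.imwrite('pics/z12.png',cv2.resize(im[60:260,150:350],None,fx=3.5,fy=3,interpolation=cv2.INTER_CUBIC))
st()
```

```text
t 18.78 pos [ 0.5784 -0.223   0.0543] F [-11.1   1.   10.7] w 0.434
R [[-1.0, -0.004, -0.004], [-0.004, 1.0, 0.001], [0.004, 0.001, -1.0]]
q [ 0.1   0.64  0.28  1.78 -0.24  0.76  2.07]
```

View pics/z12.png

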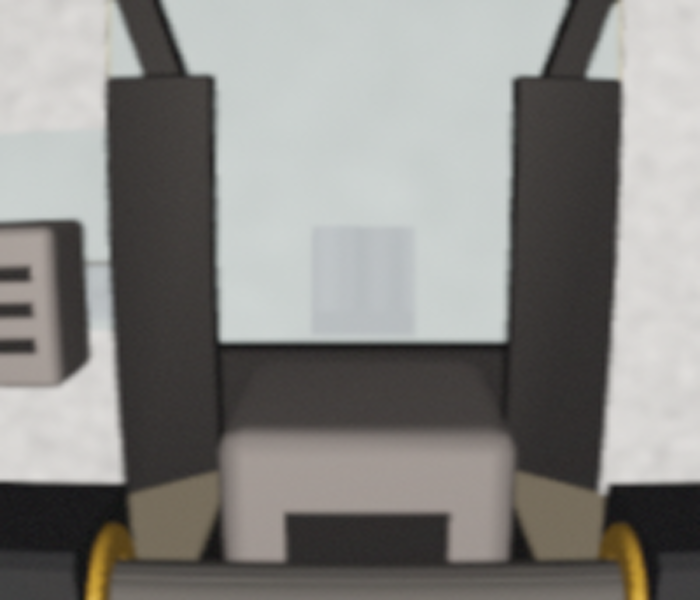

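There is now a gap between the tooth's locking end (row 335) and the foot edge (row 345). The position has also stalled at x=0.5784 with force rising to 11 N, so the stop is reached. I'll ease off, release, and look.

```bash
python3 -m creep '[{"translation":[0.001,0,0],"rot":[0,0,0],"jaw":0.02},{"translation":[0.0007,0,-0.0005],"rot":[0,0,0],"jaw":0.02},{"translation":[0,0,0],"rot":[0,0,0],"jaw":0.066},{"translation":[0,0,0],"rot":[0,0,0],"jaw":0.066},{"translation":[0,0,0],"rot":[0,0,0],"jaw":0.066},{"translation":[0,0,0],"rot":[0,0,0],"jaw":0.066}]' 25
python3 - <<'E'
from h import *
c,im=snap('wrist','pics/wrist13.png')
im=im[:,:,::-1];cv2.imwrite('pics/z13.png',cv2.resize(im[60:260,120:350],None,fx=3.4,fy=3,interpolation=cv2.INTER_CUBIC))
st()
E
```

```text
clock: 19.28
position: [0.5801, -0.2228, 0.0551]
ee_rot: [-0.009, 3.14, -0.0]
force: [0.2, 0.1, -0.3]
width: 0.676
t 19.33 pos [ 0.5799 -0.2228  0.0551] F [ 0.1 -0.9  0.3] w 0.698
R [[-1.0, -0.006, 0.001], [-0.006, 1.0, -0.0], [-0.001, -0.0, -1.0]]
q [ 0.1   0.64  0.28  1.78 -0.24  0.75  2.07]
```

View pics/z13.png

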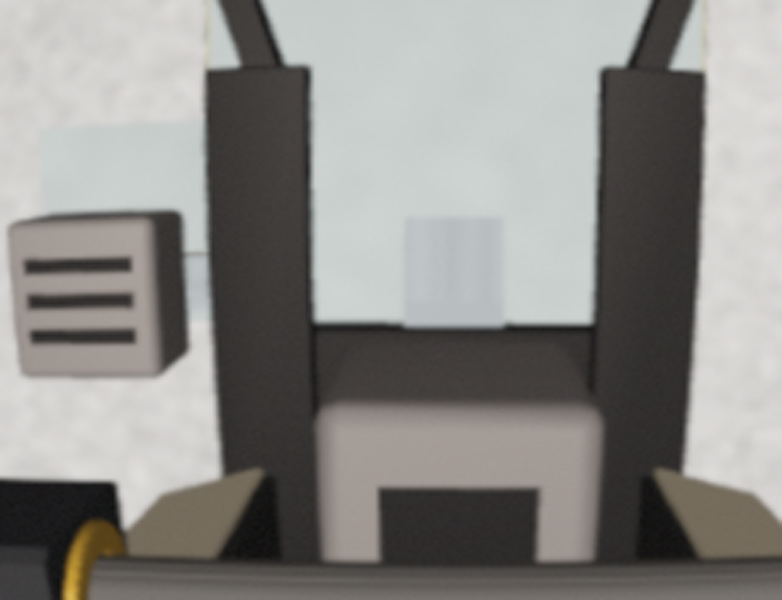

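After release the pack has settled against the raised tooth, whose end at row 328 overlaps the foot edge, and the key stands up. I'll retreat and check again.

```bash
python3 -m creep '[{"translation":[0,0,-0.015],"rot":[0,0,0],"jaw":0.066},{"translation":[0,0,-0.03],"rot":[0,0,0],"jaw":0.066},{"translation":[0,0,-0.035],"rot":[0,0,0],"jaw":0.066},{"translation":[0.03,0,-0.02],"rot":[0,0,0],"jaw":0.066},{"translation":[0.035,0,-0.01],"rot":[0,0,0],"jaw":0.066},{"translation":[0.035,0,0],"rot":[0,0,0],"jaw":0.066},{"translation":[0,0,0],"rot":[0,0,0],"jaw":0.066},{"translation":[0,0,0],"rot":[0,0,0],"jaw":0.066}]' 25
python3 - <<'E'
from h import *
c,im=snap('wrist','pics/wrist14.png')
im=im[:,:,::-1];cv2.imwrite('pics/z14.png',cv2.resize(im[60:300,150:370],None,fx=3,fy=2.5,interpolation=cv2.INTER_CUBIC))
st()
E
```

```text
clock: 20.0
position: [0.4778, -0.2236, 0.1655]
ee_rot: [-0.006, 3.141, 0.001]
force: [0.7, 0.9, 0.7]
width: 0.72
t 20.05 pos [ 0.4795 -0.2234  0.1654] F [-0.1  0.6 -0.6] w 0.721
R [[-1.0, -0.005, 0.001], [-0.005, 1.0, 0.0], [-0.001, 0.0, -1.0]]
q [ 0.08  0.37  0.34  1.92 -0.15  0.88  2.07]
```

View pics/z14.png

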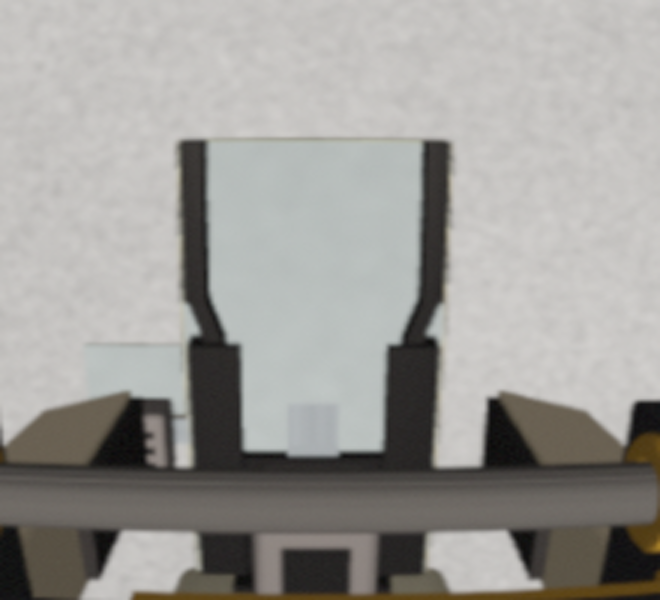

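The pack is still against the tooth and the gripper is clear.

Run:
```python
from h import *
c,im=snap('top','pics/top15.png')
for t in ['timer','salt_cellar','mortar','jar','cedar_box']: print(t,[np.round(onz(c,d['location'],0),3)[:2] for d in optics.pinpoint('top',t)][:1])
print(arm.sign_off())
```

```text
timer [array([0.497, 0.013])]
salt_cellar []
mortar [array([ 0.765, -0.004])]
jar [array([0.635, 0.494])]
cedar_box [array([0.447, 0.544])]
the job is handed in; nothing more can be done
None
```

The battery pack is fitted in the mill, held by the mill's catch, and released. I handed the job in at about 20 s of the 61 s allowed; the hand-in reports no verdict.

- **Charger:** I pressed the charger's key about 9 mm at 4–5 N. The pack popped out, and I gripped it and drew it along the rail.
- **Laying it in:** I set the pack in the mill's mouth, where one lowering step pressed down with 21 N before I eased off.
- **Sliding it home:** The plunger engaged at x = 0.561, and I stopped at x = 0.578 when the push reached about 11 N.
- **Final checks:** Wrist views after letting go and after backing off show the raised tooth right behind the foot and the key up. I put the pack about 12 to 13 mm past the nominal seat, inside the 18 mm limit. I had no direct reading of the catch joint, so the click is judged from the pictures and the felt stop.
- **Bystanders:** The timer, jar, cedar box and mortar were found within about 10 mm of their first readings, which I take as detector noise. The salt cellar was not detected in the last top picture. I did not re-measure the plate or brush holder, but the arm never went near them.
- **Measurement disagreement:** Two wrist-camera readings were about 5 mm off in y, one of the charger and one of the held pack over the mill. I re-measured both before relying on them.

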